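# Seat the tower storey, then find and present the weighted roof cap

### The arm

A 7-joint arm with a two-finger parallel gripper is mounted at the origin on the work surface. World frame = base frame: x ahead of the robot, y to its left, z up, the work surface at z = 0. Lengths are in m, angles in rad, forces in N, time in s.
With the tool pointing down it reaches from about 0.4 to 0.875 m from the base axis. Payload 19.3 kg.
Tool frame: the origin (TCP) lies at the very end of the fingers, on their centre line; the grasp point (between the pads) lies bot.grasp_offset behind it (bot.grasp_offset is the distance from the TCP to the grasp point, in m); z points along the fingers, y is the direction in which the jaws open and shut (so a half turn about z gives the same grasp; the last joint's range is limited). The gripper opens to 85 mm and grips with 20 to 120 N. Pads are 22 mm wide; open, the fingers measure 114 mm over their backs; the gripper's body (76 mm by 85 mm) begins 54 mm behind the grasp point. The pads swing forward as they close: fully open they stand 13 mm farther back than shut.
Start: joints at [1.078, 0.521, -0.036, 1.599, 0.021, 1.021, -0.113], TCP at [0.256, -0.57, 0.231] pointing down, gripper open.
Joint ranges: [-2.91, 2.91], [-0.3, 2.13], [-1.5, 1.42], [0.17, 2.43], [-1.26, 4.41], [0.16, 1.93], [-2.52, 2.52]. Speed limits (rad/s): [1.89, 1.89, 2.39, 2.39, 3.01, 3.01, 3.01].

### API

Orientations are given as [roll, pitch, yaw] about the fixed x, y, z axes, in that order (R = Rz(yaw) Ry(pitch) Rx(roll)).
In Python, from workcell import bot gives the robot as it stands. The module is installed in compiled form; this text tells all that it offers.
- The arm moves only by the shell command python3 -m handwheel 'ROWS' [OPENING] [FORCE]. ROWS is JSON, a list of rows, each a list of 6 numbers: the shift along the tool's x, y, z as a fraction of full scale, then the turn, a rotation vector about the tool's x, y, z as a fraction of full scale. In form: [[x, y, z, rx, ry, rz], ...]. A call has 1 to 8 rows; each row shifts and turns the commanded pose from where the row before left it, along the tool's axes as they then stand; what a row does not reach is not made up. Full scale, the value 1, is 0.025 m for a shift and 360 degrees for a turn. A row lasts 1/8 s, in which the tool goes at most 62.5 mm and 10.7 degrees, less where a joint would pass 70% of its speed; a pose out of reach is approached as far as the arm can. A call with a number of a shift or a turn outside -1 to 1 is refused whole. A call with a gripper value outside its range is refused whole. OPENING is the closure, from -1 (fully open) to 1 (shut), set as the call begins (- or left out, the last holds). The fingers move at their own pace and stop on an object; FORCE is the grip in N (left out, the last holds). Time passes only in rows, so rows that do not move let the fingers close. It gives the time, the measured TCP pose, the force and the opening at its end, in the units of the state.
- bot.observe(): the state, without advancing time (a new reading comes with each control period).
- bot.grab_frame(name): name is "scene" or "top" or "wrist"; returns a dict with "pixels" (420x560x3 uint8, blue, green, red), "vertical_fov" (degrees; the focal length in pixels is half the picture's height over the tangent of half this angle, whatever the lens; pixels are square), "cx", "cy" (the principal point, pixels), "D" ([k1, k2, p1, p2, k3] as OpenCV has them; the pictures are not rectified), "R" (3x3) and "t" (3): a world point X has camera coordinates R X + t. Camera axes: x right, y down, z forward; pixel columns grow to the right and rows downward; lengths in m; the calibration is good to about 2 mm. A picture is of the moment at which its call begins. There is no depth.
- bot.job_done(): hands the job in, once; it reports no verdict.
Trained networks look in a picture, given as the dict that the camera call returned (one of the last four; its "shot" number tells which), for a name from the list of things; names that differ only in an ending like _2 or _b are one class to them, and where a whole thing is asked for, a point or a joint stands for the part that bears it (a point fixed in the world has none). Each returns a list of dicts, best first, with "score" (0 to 1); they miss things now and then, are a little off and sometimes report something else, mostly with a low value. They report only what shows in the picture. A call takes as long as a camera call. They do not tell look-alikes from the thing itself.
- bot.trace(picture, thing): "region" (420x560 bool, what is visible of it) and "point" ([column, row] in pixels, amid what is visible of it).
The state is a dict: "clock": time; "qpos": joint angles; "qd": joint speeds; "joint_efforts": joint torques, N m; "position": TCP position; "tool_rot": TCP orientation; "force": force on the tool from outside, world axes, zero at the start; "moment": the same for the moment, N m; "grip_width": finger opening in m.
Only numpy, scipy, OpenCV 4.12 (cv2) and the standard library are available. Lean on these libraries where they do the work, as an engineer would, in place of code of your own. Each camera call takes 0.05 s, during which the arm holds its last target.

### The job

Finish the model tower on the game table: first seat the hollow upper storey fully down on the two pegs of the tower base and let go of it. Then lift the two look-alike roof caps one after the other to feel which is heavier, putting the lighter one back on the table upright about where it stood. Finish while holding the heavier cap in the gripper, level and still, centred over the tower and a few centimetres clear of its top, ready for gluing; leave the paint pot, the barricade and the bottle alone.

Things in the scene. Friction and masses are not known exactly. Their poses are not given: they have to be found in the camera images.
- tower_base: fixed grey slab 120 x 96 x 12 mm (x by y by z) with rubble up to 12 mm high along its short edges and two upright brass pegs, 10 mm thick, 24 mm either side of centre along x, rising 20 mm above the slab, the last 6 mm tapered. Origin: centre of the underside; x along the long side, z up
- tower_seat (a point): centre of the slab's top face, midway between the two pegs, 12 mm above the table; axes as tower_base
- storey: grey hollow box 80 x 58 x 80 mm (x by y by z), open top, walls 6 mm, dark windows; 12 mm floor with two 12 mm through holes for the pegs, 24 mm either side of centre along x. 0.25 kg, upright on the table; fits either way round. Origin: centre of the underside, x along the long side, z up. Seated, its top is 92 mm above the table. Grip from above across the 58 mm, about 60 mm up
- cap_one: one of two grey roof caps alike outside, 0.1 to 0.5 kg; one is at least 0.15 kg heavier, which one cannot be seen. Body 60 x 44 mm (x by y), plain sides 36 mm high, stepped roof set back above, 56 mm high in all. Stands upright on the table. Origin: centre of the underside; x along its long side, z up. Grip from above across the 44 mm, about 25 mm up
- cap_two: one of two grey roof caps alike outside, 0.1 to 0.5 kg; one is at least 0.15 kg heavier, which one cannot be seen. Body 60 x 44 mm (x by y), plain sides 36 mm high, stepped roof set back above, 56 mm high in all. Stands upright on the table. Origin: centre of the underside; x along its long side, z up. Grip from above across the 44 mm, about 25 mm up
- paint_pot: bystander: blue paint pot with white cap, 34 mm thick, 42 mm high. Origin: centre of the underside
- barricade: bystander: pale model road barrier 28 x 100 x 34 mm (x by y by z). Origin: centre of the underside
- water_bottle: bystander: clear water bottle with a red cap, 64 mm thick, 200 mm high. Origin: centre of the underside
Not all that is in view belongs to the job. Leave any pink or yellow look-alike of the cap_two alone.

How it is judged:
On the way, in this order (a step that is already met when the one before it is completed fails the run):
1. the storey is fully down on the pegs of the base and let go (horizontal distance between storey and tower_seat below 0.004 m and z of storey in the frame of tower_seat between -0.003 and 0.003 m and angle between the x axis of storey and the x axis of tower_base, either way round below 0.08 rad and angle between storey's own z axis and vertical below 0.05 rad and contact force between storey and the fingers below 0.05 N), for 0.2 s.
2. the lighter cap is lifted clear of the table in the fingers (the one left standing is the heavier) (((height (world z) of cap_two above 0.015 m and contact force between cap_two and the fingers above 0.5 N and height (world z) of cap_one below 0.005 m and contact force between cap_one and anything else above 2.6 N) or (height (world z) of cap_one above 0.015 m and contact force between cap_one and the fingers above 0.5 N and height (world z) of cap_two below 0.005 m and contact force between cap_two and anything else above 2.6 N))), for 0.2 s.
3. both caps stand on the table, let go (height (world z) of each of cap_one, cap_two below 0.005 m and angle between each of cap_one, cap_two's own z axis and vertical below 0.08 rad and contact force between each of cap_one, cap_two and the fingers below 0.05 N), for 0.1 s.
At the end, for the whole second after the job is handed in: Storey on the pegs (4 mm, height 3 mm), released; lighter cap upright on the table within 60 mm of its start, released; heavier cap held still in the fingers, within 10 deg of upright and 25 mm of the tower axis, underside 10 to 120 mm above the storey, touching nothing else (all of step 1 and linear speed of storey below 0.02 m/s and ((height (world z) of cap_two below 0.005 m and angle between cap_two's own z axis and vertical below 0.08 rad and contact force between cap_two and the fingers below 0.05 N and contact force between cap_two and anything else below 2.6 N and distance of cap_two from where it was at the start of the episode below 0.06 m and linear speed of cap_two below 0.02 m/s and contact force between cap_one and the fingers above 0.5 N and contact force between cap_one and storey below 0.05 N and contact force between cap_one and cap_two below 0.05 N and contact force between cap_one and tower_base below 0.05 N and horizontal distance between cap_one and storey below 0.025 m and height (world z) of cap_one between 0.102 and 0.212 m and angle between cap_one's own z axis and vertical below 0.17 rad and linear speed of cap_one below 0.03 m/s) or (height (world z) of cap_one below 0.005 m and angle between cap_one's own z axis and vertical below 0.08 rad and contact force between cap_one and the fingers below 0.05 N and contact force between cap_one and anything else below 2.6 N and distance of cap_one from where it was at the start of the episode below 0.06 m and linear speed of cap_one below 0.02 m/s and contact force between cap_two and the fingers above 0.5 N and contact force between cap_two and storey below 0.05 N and contact force between cap_two and cap_one below 0.05 N and contact force between cap_two and tower_base below 0.05 N and horizontal distance between cap_two and storey below 0.025 m and height (world z) of cap_two between 0.102 and 0.212 m and angle between cap_two's own z axis and vertical below 0.17 rad and linear speed of cap_two below 0.03 m/s))); the arm keeps its last pose, push and grip.
It fails at once if the paint pot is knocked or moved (distance of paint_pot from where it was at the start of the episode above 0.02 m).
It fails at once if the barricade is knocked or moved (distance of barricade from where it was at the start of the episode above 0.02 m).
It fails at once if the water bottle is knocked or moved (distance of water_bottle from where it was at the start of the episode above 0.02 m).
It also fails if it takes over 72 s, if anything falls off the work surface, if the arm or the gripper's body presses on something with over 40 N, if the wrist force passes 120 N, or if a joint passes its speed limit or range.

## Working session

There is one attempt and no reset: what is moved stays moved. The work goes in short steps, Python scripts to look and compute and a shell command to move; the robot and the scene stay as the last step left them, time stands still between calls to the robot, and variables do not carry over. Pictures are saved under pics/ and viewed, and the job is handed in when it is done.

```bash
mkdir -p pics; ls; python3 - <<'E'
from workcell import bot
import cv2,numpy as np
print(bot.observe(), bot.grasp_offset)
for n in ["scene","top","wrist"]:
    f=bot.grab_frame(n); cv2.imwrite(f"pics/{n}0.png",f["pixels"])
    print(n,f["vertical_fov"],f["cx"],f["cy"],f["D"],np.round(f["R"],3).tolist(),np.round(f["t"],3))
    for th in ["tower_base","storey","cap_one","paint_pot","barricade","water_bottle"]:
        print(th,[(round(d["score"],2),np.round(d["point"]).tolist(),int(d["region"].sum())) for d in bot.trace(f,th)])
E
```

```text
pics
{'clock': 0.0, 'qpos': array([ 1.07776175,  0.52204038, -0.03626622,  1.6000245 ,  0.02119557,
        1.02109121, -0.11280541]), 'qd': array([ 3.05825111e-04,  1.41474270e-04, -6.46364074e-05, -8.49800098e-04,
       -9.91246104e-04,  4.49083179e-04, -1.52229197e-03]), 'joint_efforts': array([-1.87905830e-04, -9.27124929e+01,  1.97944544e+00, -3.69933772e+01,
        1.77636155e-02,  8.20868416e-03, -1.24265425e-04]), 'position': array([ 0.25625788, -0.56966823,  0.23070408]), 'tool_rot': array([-3.14041897e+00,  1.11229381e-04,  4.22764190e-01]), 'force': array([-0.07953089,  0.94354609,  0.45481638]), 'moment': array([-0.05296951,  0.02795746, -0.00428866]), 'grip_width': 0.0853195528198848} 0.0187
scene 44.294701928379524 273.8791919160214 206.2652651145171 [0.04276126 0.         0.         0.         0.        ] [[-0.75, 0.662, 0.01], [0.363, 0.424, -0.83], [-0.554, -0.618, -0.558]] [ 0.524 -0.141  1.409]
tower_base [(0.97, [299.0, 233.0], 1841)]
storey [(0.91, [409.0, 291.0], 3030), (0.71, [462.0, 261.0], 928)]
cap_one [(0.73, [464.0, 258.0], 930)]
paint_pot [(0.55, [291.0
[... 239 characters left out ...]
       ] [[-0.008, -1.0, 0.023], [-0.981, 0.003, -0.196], [0.195, -0.024, -0.98]] [-0.12   0.59   1.282]
tower_base [(0.61, [243.0, 209.0], 1298)]
storey [(0.79, [142.0, 205.0], 922), (0.24, [142.0, 262.0], 437)]
cap_one [(0.96, [143.0, 264.0], 429)]
paint_pot [(0.43, [193.0, 153.0], 135)]
barricade [(0.68, [262.0, 164.0], 320)]
water_bottle [(0.96, [410.0, 216.0], 744), (0.23, [246.0, 212.0], 1320)]
wrist 65.23724795312897 284.8240107184131 212.14315491651737 [-0.02802476  0.          0.          0.          0.        ] [[0.411, -0.912, 0.0], [-0.869, -0.392, 0.301], [-0.275, -0.124, -0.954]] [-0.625 -0.039  0.38 ]
tower_base []
storey []
cap_one []
paint_pot []
barricade []
water_bottle []
```

View pics/scene0.png

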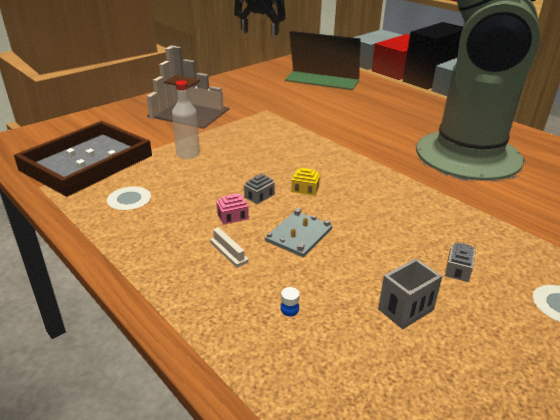

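View pics/top0.png

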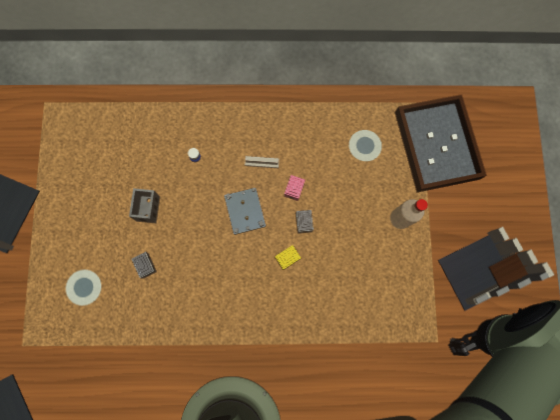

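View pics/wrist0.png

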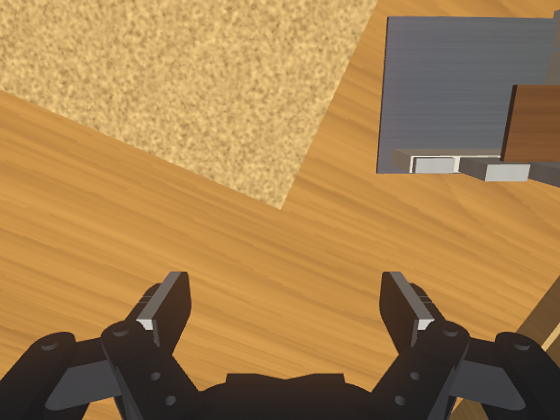

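```bash
cat > h.py <<'E'
from workcell import bot
import cv2,numpy as np
from scipy.optimize import minimize
from scipy.spatial.transform import Rotation as Ro
def K(f):
    fl=210/np.tan(np.radians(f["vertical_fov"])/2)
    return np.array([[fl,0,f["cx"]],[0,fl,f["cy"]],[0,0,1.]])
def proj(f,P):
    return cv2.projectPoints(np.asarray(P,float).reshape(-1,1,3),cv2.Rodrigues(np.array(f["R"]))[0],np.array(f["t"],float),K(f),np.array(f["D"],float))[0].reshape(-1,2)
def back(f,px,z):
    p=cv2.undistortPoints(np.asarray(px,float).reshape(-1,1,2),K(f),np.array(f["D"],float)).reshape(-1,2)
    R=np.array(f["R"]);c=-R.T@f["t"]
    d=np.c_[p,np.ones(len(p))]@R
    return c+d*((z-c[2])/d[:,2])[:,None]
def box(a,b,z0,z1): return [(sx*a/2,sy*b/2,z) for sx in(-1,1) for sy in(-1,1) for z in(z0,z1)]
M={"storey":[box(.08,.058,0,.08)],"tower_base":[box(.12,.096,0,.012)],
 "cap":[box(.06,.044,0,.036)+box(.036,.02,.036,.056)],
 "pot":[box(.03,.03,0,.042)],"barricade":[box(.028,.1,0,.01)],"bottle":[box(.05,.05,0,.2)]}
def world(m,x,y,yaw,z=0):
    P=np.array(m); c,s=np.cos(yaw),np.sin(yaw)
    return np.c_[x+c*P[:,0]-s*P[:,1],y+s*P[:,0]+c*P[:,1],P[:,2]+z]
def sil(f,model,p,z=0,S=4):
    im=np.zeros((420*S,560*S),np.uint8)
    for m in model:
        q=proj(f,world(m,*p,z=z)); h=cv2.convexHull(((q+.5)*S-.5).astype(np.float32)).reshape(-1,2)
        cv2.fillConvexPoly(im,np.round(h*16).astype(np.int32),255,shift=4)
    return cv2.resize(im,(560,420),interpolation=cv2.INTER_AREA)/255.
def fit(obs,model,p0,z=0,yaws=None):
    """obs list of (frame,region)"""
    def cost(p):
        s=0
        for f,r in obs:
            a=sil(f,model,p,z); s+=1-np.minimum(a,r).sum()/np.maximum(a,r).sum()
        return s
    best=None
    for yw in (np.arange(0,np.pi,np.pi/6) if yaws is None else yaws):
        r=minimize(cost,[p0[0],p0[1],yw],method="Nelder-Mead",options=dict(initial_simplex=np.array([[p0[0],p0[1],yw],[p0[0]+.01,p0[1],yw],[p0[0],p0[1]+.01,yw],[p0[0],p0[1],yw+.25]]),xatol=2e-4,fatol=1e-4,maxiter=120))
        if best is None or r.fun<best.fun: best=r
    return best.x,best.fun
def tr(f,thing,px):
    L=[d for d in bot.trace(f,thing) if np.hypot(*(np.array(d["point"])-px))<25]
    return L[0]["region"] if L else None
E
python3 - <<'E'
from h import *
fs=bot.grab_frame("scene");ft=bot.grab_frame("top")
for n,th,mod,ps,pt in [("storey","storey","storey",(409,291),(142,205)),("base","tower_base","tower_base",(299,233),(243,209)),
 ("capL","cap_one","cap",(460,260),(143,264)),("capR","cap_one","cap",(259,188),(305,221)),("capR2","cap_two","cap",(259,188),(305,221))]:
    obs=[]
    for f,px in((fs,ps),(ft,pt)):
        r=tr(f,th,px)
        print(n,None if r is None else r.sum())
        if r is not None: obs.append((f,r))
    p0=back(ft,[pt],.03)[0]
    print(p0)
    if obs:
        print(n,fit(obs,M[mod],p0))
for n,px,z in [("pot",(193,153),.042),("bar",(262,164),.02),("bottle",(421,205),.2),("pink",(295,188),.05),("yel",(289,257),.05),("ruin",(495,270),.03)]: print(n,back(ft,[px],z)[0].round(3))
print(bot.observe()["clock"])
E
```

```text
storey 3100
storey 887
[0.60934136 0.25737515 0.03      ]
storey (array([ 0.6049547 ,  0.24692207, -0.10179573]), np.float64(0.06504870610429658))
base 1867
base 1354
[ 0.59675511 -0.03196455  0.03      ]
base (array([ 0.59712777, -0.03633426,  0.25104673]), np.float64(0.08745711300921677))
capL 885
capL 406
[0.44064904 0.24682897 0.03      ]
capL (array([0.43775583, 0.24717491, 0.44980582]), np.float64(0.15643362531309357))
capR None
capR None
[ 0.56114454 -0.20955749  0.03      ]
capR2 678
capR2 350
[ 0.56114454 -0.20955749  0.03      ]
capR2 (array([ 0.56252043, -0.20845475,  0.08227743]), np.float64(0.19655518294570573))
pot [0.761 0.114 0.042]
bar [ 0.734 -0.087  0.02 ]
bottle [ 0.572 -0.491  0.2  ]
pink [ 0.654 -0.181  0.05 ]
yel [ 0.456 -0.161  0.05 ]
ruin [ 0.417 -0.749  0.03 ]
1.65
```

```bash
python3 -m handwheel '[[0.5,-0.5,-1,0,0,0],[1,-0.92,-1,0,0,0],[1,-0.92,-0.5,0,0,0],[1,-0.92,0,0,0,0],[1,-0.92,0,0,0,0],[1,-0.92,0,0,0,0],[1,-0.92,0,0,0,0],[1,-0.92,0,0,0,0]]' -1
python3 -m handwheel '[[1,-0.92,0,0,0,0],[1,-0.92,0,0,0,0],[1,-0.92,0,0,0,0],[1,-0.92,0,0,0,0],[1,-0.92,0,0,0,0],[1,-0.92,0,0,0,0],[1,-0.92,0,0,0,0],[1,-0.92,0,0,0,0]]'
```

```text
clock: 2.65
position: [0.3566, -0.3338, 0.2939]
tool_rot: [3.141, -0.0, 0.423]
force: [0.7, 0.7, -0.4]
grip_width: 0.0853
clock: 3.65
position: [0.4635, -0.084, 0.294]
tool_rot: [3.141, -0.0, 0.423]
force: [0.4, -0.4, 0.7]
grip_width: 0.0855
```

```bash
python3 -m handwheel '[[0.78,-0.97,0,0,0,0],[0.78,-0.97,0,0,0,0],[0.78,-0.97,0,0,0,0],[0.78,-0.97,0,0,0,0],[0.78,-0.97,0,0,0,0],[0.78,-0.97,0,0,0,0],[0.78,-0.97,0,0,0,0],[0.78,-0.97,0,0,0,0]]'
python3 -m handwheel '[[0.78,-0.97,0,0,0,0.0277],[0.78,-0.85,0,0,0,0.0277],[0.78,-0.85,0,0,0,0.028],[0,0,0.5,0,0,0],[0,0,0,0,0,0]]'
python3 - <<'E'
from h import *
fs=bot.grab_frame("wrist");cv2.imwrite("pics/w1.png",fs["pixels"])
for th in("storey","cap_one"):
  L=bot.trace(fs,th); print([(d["score"],d["point"],d["region"].sum()) for d in L])
  if th=="storey" and L: print(fit([(fs,L[0]["region"])],M["storey"],(.605,.247),yaws=[-.1]))
print(bot.observe()["position"],bot.observe()["clock"])
E
```

```text
clock: 4.65
position: [0.526, 0.1569, 0.2939]
tool_rot: [3.142, -0.0, 0.423]
force: [-0.1, -0.5, 0.7]
grip_width: 0.0856
clock: 5.28
position: [0.5645, 0.2335, 0.2802]
tool_rot: [3.14, 0.002, -0.1]
force: [0.3, -0.8, -1.3]
grip_width: 0.0856
[(0.62, [266.3, 147.6], np.int64(4396))]
(array([ 0.60551414,  0.24705112, -0.10031124]), np.float64(0.04199571482906528))
[(0.87, [282.2, 265.8], np.int64(1844))]
[0.56519112 0.23339402 0.281726  ] 5.425
```

View pics/w1.png

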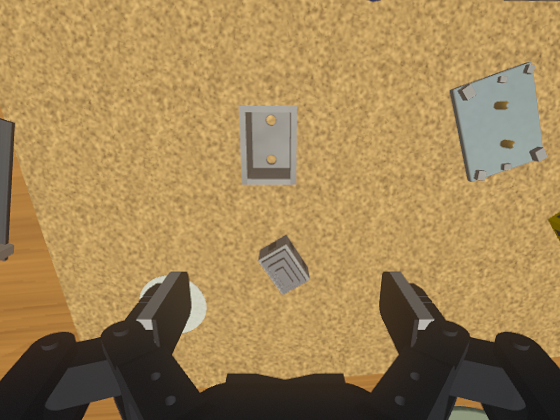

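```bash
python3 -m handwheel '[[0.78,-0.35,0.8,0,0,0],[0.78,-0.35,1,0,0,0],[0,0,1,0,0,0],[0,0,1,0,0,0],[0,0,1,0,0,0],[0,0,0.8,0,0,0],[0,0,0,0,0,0]]'
python3 - <<'E'
from h import *
ft=bot.grab_frame("wrist");cv2.imwrite("pics/w2.png",ft["pixels"])
o=bot.observe();print(o["position"],o["tool_rot"],o["clock"])
E
```

```text
clock: 6.3
position: [0.6053, 0.2471, 0.1404]
tool_rot: [3.141, 0.002, -0.101]
force: [0.2, 0.4, 0.1]
grip_width: 0.0855
[0.605763   0.24742336 0.14149566] [ 3.14148598e+00  2.92188208e-04 -1.01320365e-01] 6.35
```

View pics/w2.png

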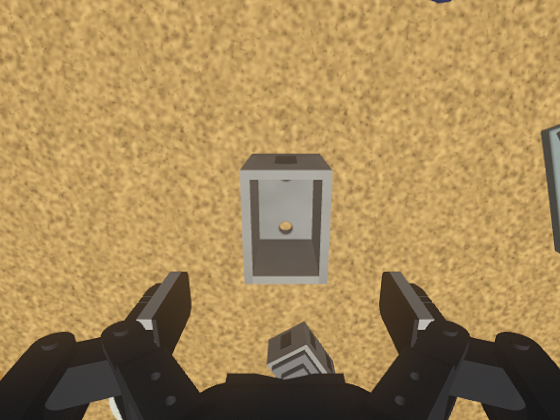

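```bash
python3 -m handwheel '[[0,0,1,0,0,0],[0,0,1,0,0,0],[0,0,1,0,0,0],[0,0,1,0,0,0],[0,0,0,0,0,0]]'
python3 -m handwheel '[[0,0,0,0,0,0],[0,0,0,0,0,0],[0,0,0,0,0,0],[0,0,0,0,0,0],[0,0,0,0,0,0]]' 1 40
```

```text
clock: 6.98
position: [0.6054, 0.2475, 0.041]
tool_rot: [3.141, 0.001, -0.101]
force: [0.8, 0.4, 1.0]
grip_width: 0.0855
clock: 7.6
position: [0.6066, 0.2478, 0.0431]
tool_rot: [-3.141, -0.002, -0.101]
force: [-1.7, -0.5, 8.9]
grip_width: 0.0577
```

```bash
python3 -m handwheel '[[0,0,-1,0,0,0],[0,0,-1,0,0,0],[0,0,-1,0,0,0],[0,0,-1,0,0,0],[0,0,0,0,0,0],[0,0,0,0,0,0]]'
python3 - <<'E'
from h import *
o=bot.observe();print(o["position"],o["tool_rot"],o["clock"])
ft=bot.grab_frame("wrist");cv2.imwrite("pics/w3.png",ft["pixels"])
f2=bot.grab_frame("top");f3=bot.grab_frame("scene")
o=bot.observe();print(o["position"],o["tool_rot"],o["clock"])
np.save("w3.npy",ft,allow_pickle=True)
for f in(f2,f3):
  L=bot.trace(f,"tower_base"); print([(d["score"],d["point"],d["region"].sum()) for d in L])
for f in(ft,f2,f3):
  L=bot.trace(f,"storey"); print([(d["score"],d["point"],d["region"].sum()) for d in L])
np.save("f3.npy",[f2,f3],allow_pickle=True);cv2.imwrite("pics/s3.png",f3["pixels"])
E
```

```text
clock: 8.35
position: [0.6055, 0.2474, 0.1409]
tool_rot: [3.141, 0.0, -0.101]
force: [-0.2, -0.6, -3.1]
grip_width: 0.0576
[0.60548628 0.2473795  0.14093951] [ 3.14132355e+00  3.05118188e-04 -1.01276850e-01] 8.35
[0.60533602 0.24742636 0.14041972] [ 3.14097292e+00  1.14320266e-03 -1.01161060e-01] 8.5
[(0.9, [244.2, 209.2], np.int64(1409))]
[(0.73, [298.6, 232.4], np.int64(1859))]
[(0.61, [285.0, 281.0], np.int64(29739))]
[(0.45, [139.9, 181.1], np.int64(40))]
[(0.7, [415.6, 253.5], np.int64(2746)), (0.41, [184.3, 125.9], np.int64(1494))]
```

View pics/w3.png

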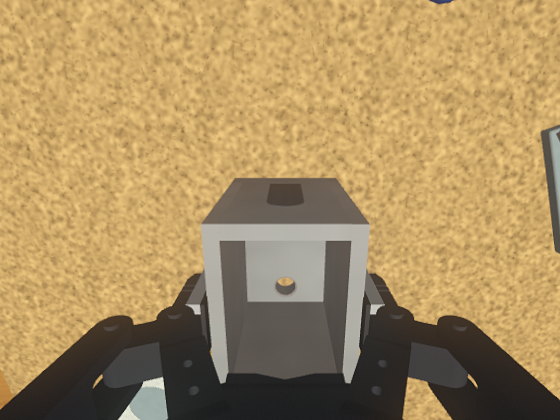

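View pics/s3.png

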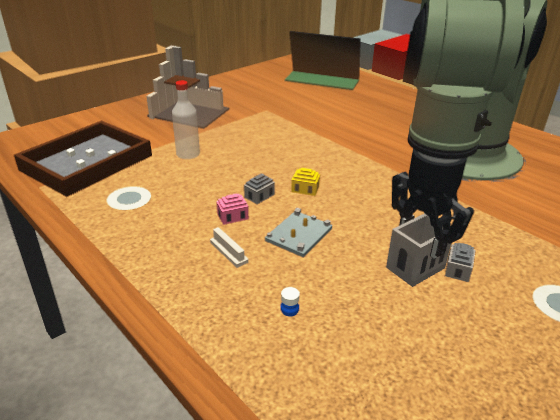

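```bash
python3 - <<'E'
from h import *
im=cv2.imread("pics/w3.png")[160:310,190:380]
cv2.imwrite("pics/w3c.png",cv2.resize(im,None,fx=4,fy=4,interpolation=cv2.INTER_CUBIC))
E
```

```text
(no output)
```

View pics/w3c.png

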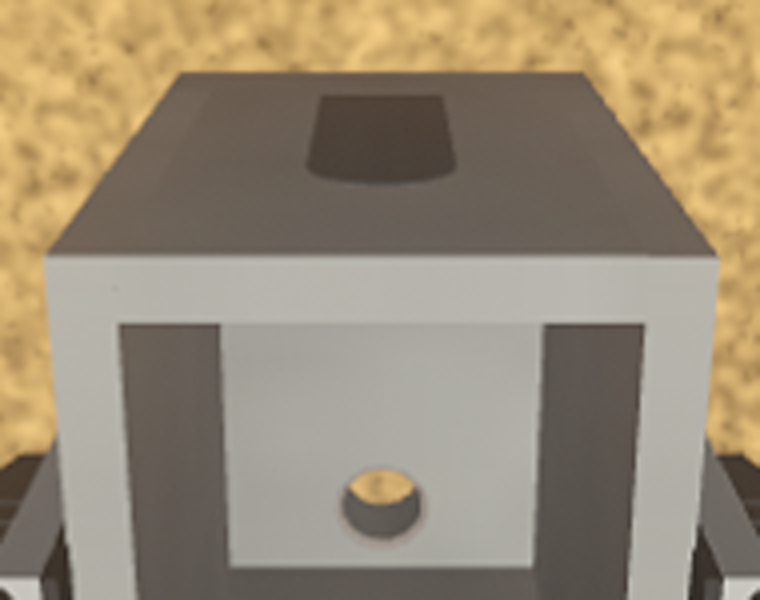

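```bash
cat >> h.py <<'E'
def toolpose(pos,rot):
    return Ro.from_euler("xyz",rot).as_matrix(),np.array(pos)
E
python3 - <<'E'
from h import *
f=np.load("w3.npy",allow_pickle=True).item()
O=np.array([(40,29,0),(40,-29,0),(40,29,80),(40,-29,80),(34,23,80),(34,-23,80),(-34,23,12),(-34,-23,12),(-24,0,12)],float)/1000
c=np.array([(180,72),(585,72),(45,255),(718,256),(118,323),(646,323),(229,568),(535,568),(382,504)],float)
px=np.array([190,160])+(c+.5)/4-.5
ok,rv,tv=cv2.solvePnP(O,px,K(f),np.array(f["D"],float))
e=cv2.projectPoints(O,rv,tv,K(f),np.array(f["D"],float))[0].reshape(-1,2)-px
print("resid",np.round(e,2).tolist())
Rc=cv2.Rodrigues(rv)[0];R=np.array(f["R"])
Rw=R.T@Rc;tw=R.T@(tv.ravel()-f["t"])
print("storey world",tw,Ro.from_matrix(Rw).as_euler("xyz"))
Rt,p=toolpose([.60549,.24738,.14094],[3.14132,.0003,-.10128])
print("storey origin in tool",Rt.T@(tw-p))
# base
from scipy.optimize import minimize
E
```

```text
resid [[0.25, -0.09], [-0.31, -0.04], [-0.23, 0.36], [0.38, 0.24], [-0.02, -0.39], [-0.13, -0.28], [0.53, -0.48], [-0.5, -0.39], [0.01, 1.1]]
storey world [0.60445143 0.24762845 0.09748382] [-0.00210393  0.0023705  -0.10106628]
storey origin in tool [-0.00104533 -0.00015401  0.04345646]
```

```bash
python3 -m handwheel '[[0,0,-0.8,0,0,-0.028],[0,0,-0.8,0,0,-0.028],[-0.54,0.9,-0.8,0,0,0],[-0.54,0.9,0,0,0,0],[-0.54,0.9,0,0,0,0],[-0.54,0.9,0,0,0,0],[-0.54,0.9,0,0,0,0],[-0.54,0.9,0,0,0,0]]'
python3 -m handwheel '[[-0.54,0.9,0,0,0,0],[-0.54,0.9,0,0,0,0],[-0.54,0.9,0,0,0,0],[-0.54,0.9,0,0,0,0],[-0.54,0.9,0,0,0,0],[-0.54,0.9,0,0,0,0],[0,0,0,0,0,0],[0,0,0,0,0,0]]'
python3 - <<'E'
from h import *
o=bot.observe();print(o["position"],o["tool_rot"],o["clock"])
ft=bot.grab_frame("wrist");cv2.imwrite("pics/w4.png",ft["pixels"])
ft["o"]=o;np.save("w4.npy",ft,allow_pickle=True)
L=bot.trace(ft,"tower_base"); print([(d["score"],d["point"],d["region"].sum()) for d in L])
if L: print(fit([(ft,L[0]["region"])],M["tower_base"],(.597,-.036),yaws=[.25]))
E
```

```text
clock: 9.75
position: [0.5605, 0.0959, 0.2013]
tool_rot: [-3.142, -0.0, 0.251]
force: [-0.8, -0.8, -2.9]
grip_width: 0.0573
clock: 10.75
position: [0.516, -0.0536, 0.2014]
tool_rot: [-3.141, -0.0, 0.251]
force: [0.2, 1.4, -1.3]
grip_width: 0.0577
[ 0.51596492 -0.0536326   0.20141087] [-3.14134298e+00 -4.25360372e-04  2.50785097e-01] 10.75
[(0.81, [287.7, 95.9], np.int64(13095))]
(array([ 0.59713956, -0.03573859,  0.24909571]), np.float64(0.014327220382009731))
```

View pics/w4.png

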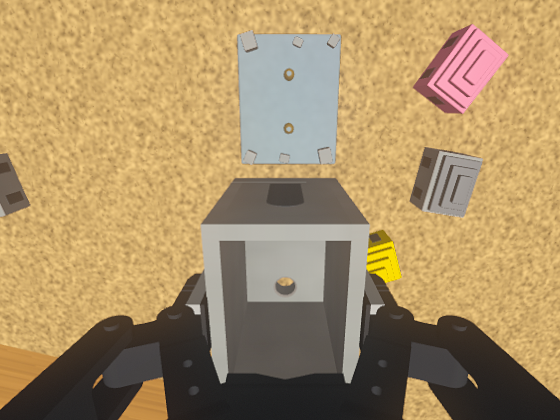

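```bash
python3 - <<'E'
from h import *
f=np.load("w4.npy",allow_pickle=True).item()
im=cv2.imread("pics/w4.png")[25:175,220:360]
cv2.imwrite("pics/w4c.png",cv2.resize(im,None,fx=4,fy=4,interpolation=cv2.INTER_CUBIC))
p=(.5971,-.0357,.249)
for s in(-.024,.024):
  for z in(.012,.026,.032): print(s,z,((proj(f,world([(s,0,z)],*p))[0]-[220,25]+.5)*4-.5).round(1))
E
```

```text
-0.024 0.012 [273.9 413.1]
-0.024 0.026 [274.4 416.4]
-0.024 0.032 [274.7 417.9]
0.024 0.012 [274.9 204. ]
0.024 0.026 [275.5 197.9]
0.024 0.032 [275.8 195.2]
```

View pics/w4c.png

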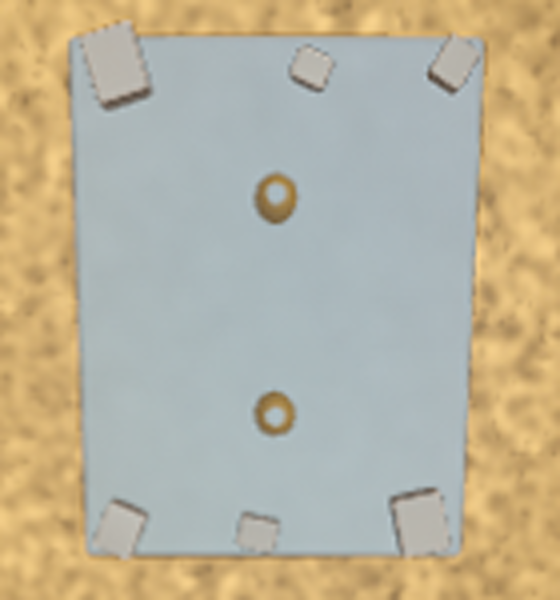

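```bash
python3 -m handwheel '[[0.84,0.03,0.3,0,0,0],[0.84,0.03,0.7,0,0,0],[0.84,0.03,1,0,0,0],[0.84,0.02,1,0,0,0],[0,0,1,0,0,0],[0,0,0.4,0,0,0],[0,0,0,0,0,0]]'
python3 - <<'E'
from h import *
o=bot.observe();print(o["position"],o["tool_rot"],o["clock"])
ft=bot.grab_frame("wrist")
fs=bot.grab_frame("scene")
a=cv2.resize(ft["pixels"][170:330,190:380],None,fx=3,fy=3,interpolation=cv2.INTER_CUBIC)
cv2.imwrite("pics/w5.png",a)
cv2.imwrite("pics/s5.png",cv2.resize(fs["pixels"][120:280,220:400],None,fx=4,fy=3.5,interpolation=cv2.INTER_CUBIC))
R,p=toolpose(o["position"],o["tool_rot"])
s=p+R@[-.00105,-.00015,.0435]; print("storey",s, "err in base axes",Ro.from_euler("z",-.249).as_matrix()@(s-[.5971,-.0357,0]))
# predicted px of pegtops in crop
for sx in(-.024,.024): print(((proj(ft,world([(sx,0,.032)],.5971,-.0357,.249))[0]-[190,170]+.5)*3-.5))
E
```

```text
clock: 11.72
position: [0.5976, -0.0356, 0.0911]
tool_rot: [-3.141, 0.001, 0.251]
force: [0.0, 0.1, -2.1]
grip_width: 0.0576
[ 0.59758056 -0.03560073  0.09114993] [-3.14124961e+00  7.28554388e-04  2.51102387e-01] 11.725
storey [ 0.59649182 -0.03570975  0.04765076] err in base axes [-0.00059183  0.00014043  0.04765076]
[286.95353187 286.19548757]
[287.61589472  81.18627528]
```

View pics/w5.png

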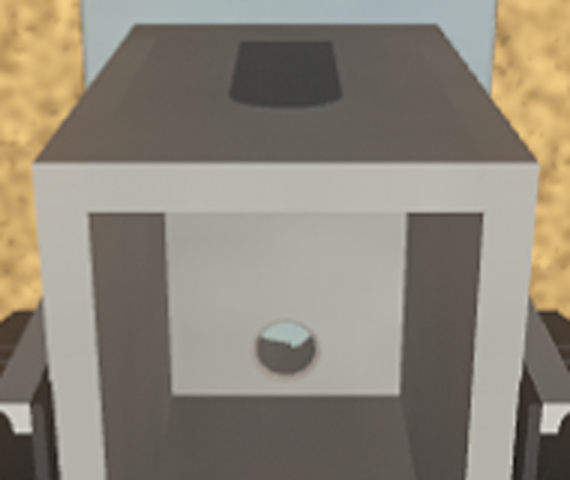

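View pics/s5.png

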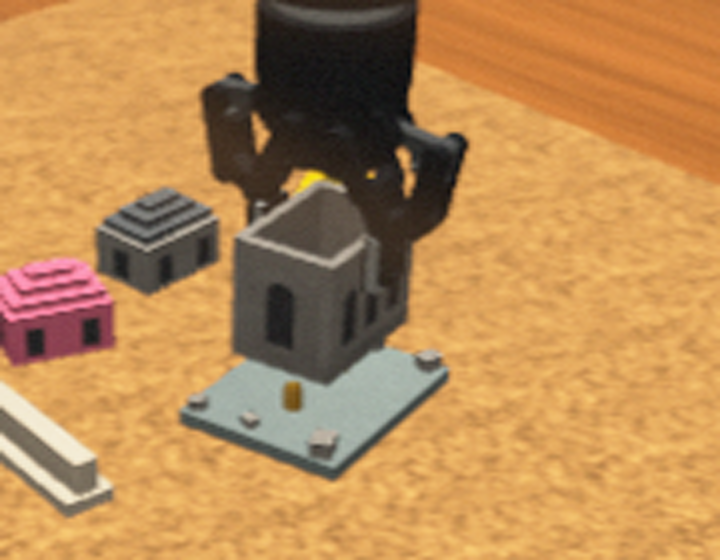

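```bash
python3 -m handwheel '[[0.024,0,0.4,0,0,0],[0,0,0.2,0,0,0],[0,0,0.2,0,0,0],[0,0,0.15,0,0,0],[0,0,0,0,0,0]]'
```

```text
clock: 12.45
position: [0.5982, -0.0358, 0.0672]
tool_rot: [-3.141, 0.0, 0.251]
force: [-0.6, -0.9, -2.0]
grip_width: 0.0575
```

```bash
python3 -m handwheel '[[0,0,0.2,0,0,0],[0,0,0.15,0,0,0],[0,0,0.1,0,0,0],[0,0,0,0,0,0]]'
python3 - <<'E'
from h import *
fs=bot.grab_frame("scene")
cv2.imwrite("pics/s6.png",cv2.resize(fs["pixels"][120:280,220:400],None,fx=4,fy=3.5,interpolation=cv2.INTER_CUBIC))
print(bot.observe()["force"])
E
```

```text
clock: 12.95
position: [0.5983, -0.0358, 0.0561]
tool_rot: [-3.141, 0.0, 0.251]
force: [-0.6, 0.7, -1.7]
grip_width: 0.0577
[ 0.34830218 -0.3319742  -2.24454286]
```

View pics/s6.png

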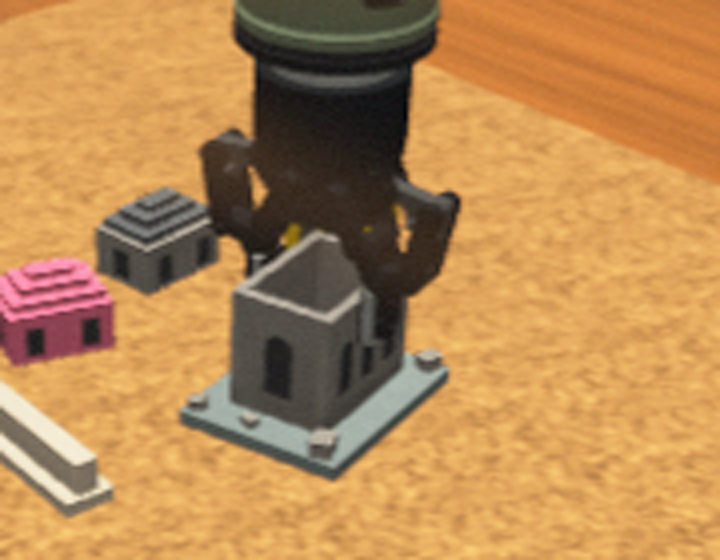

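```bash
python3 -m handwheel '[[0,0,0.06,0,0,0],[0,0,0.04,0,0,0],[0,0,0,0,0,0]]'
```

```text
clock: 13.38
position: [0.5985, -0.0359, 0.0551]
tool_rot: [3.141, -0.001, 0.25]
force: [-8.7, -1.6, 21.1]
grip_width: 0.0574
```

```bash
python3 -m handwheel '[[0,0,0,0,0,0],[0,0,0,0,0,0],[0,0,0,0,0,0],[0,0,0,0,0,0],[0,0,-0.5,0,0,0],[0,0,-1,0,0,0],[0,0,-1,0,0,0],[0,0,-1,0,0,0]]' -1
python3 -m handwheel '[[0,0,-1,0,0,0],[0,0,-1,0,0,0],[-0.8,0,-0.5,0,0,0],[-0.8,0,0,0,0,0],[0,0,0,0,0,0]]'
python3 - <<'E'
from h import *
o=bot.observe();print(o["position"],o["tool_rot"],o["clock"])
ft=bot.grab_frame("wrist")
fs=bot.grab_frame("scene")
cv2.imwrite("pics/w7.png",ft["pixels"])
cv2.imwrite("pics/s7.png",cv2.resize(fs["pixels"][120:280,220:400],None,fx=4,fy=3.5,interpolation=cv2.INTER_CUBIC))
for f in(ft,fs):
  L=bot.trace(f,"storey")
  if L: print(L[0]["score"],fit([(f,L[0]["region"])],M["storey"],(.597,-.036),z=.012,yaws=[.25]))
E
```

```text
clock: 14.38
position: [0.5985, -0.0358, 0.143]
tool_rot: [3.141, -0.001, 0.251]
force: [0.7, -0.1, 0.3]
grip_width: 0.0853
clock: 15.0
position: [0.559, -0.0463, 0.2049]
tool_rot: [3.141, -0.001, 0.25]
force: [0.7, -0.1, 0.7]
grip_width: 0.0856
[ 0.55896896 -0.04627755  0.20494163] [ 3.14081256e+00 -5.24586795e-04  2.50046409e-01] 15.0
0.97 (array([ 0.59760204, -0.03548789,  0.24966744]), np.float64(0.05734037959617477))
0.59 (array([ 0.59839059, -0.03613975,  0.25695697]), np.float64(0.022220514200069097))
```

View pics/w7.png

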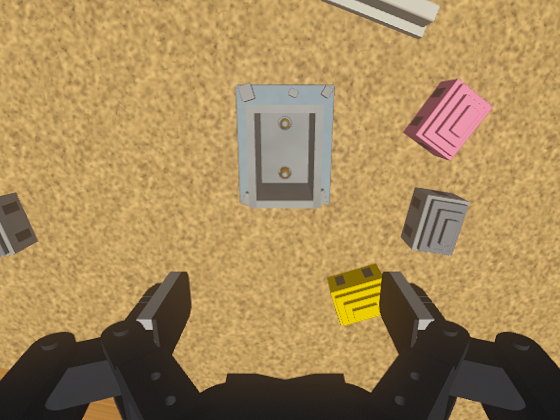

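View pics/s7.png

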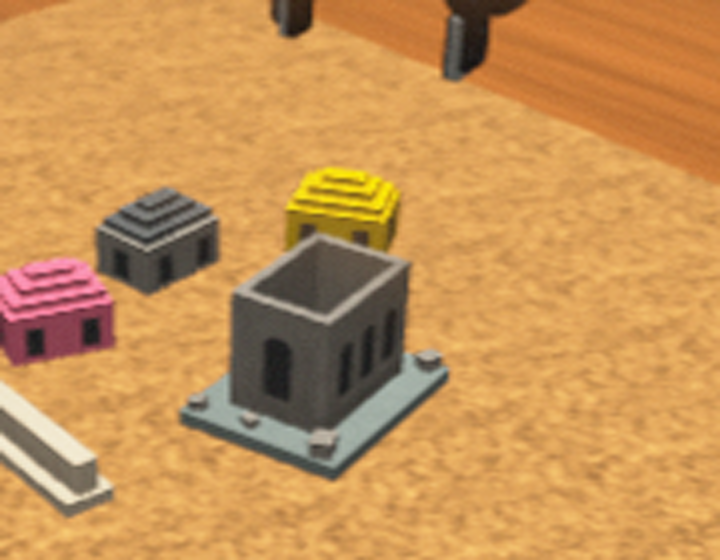

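```bash
python3 -m handwheel '[[-0.58,0.97,0,0,0,0],[-0.58,0.97,0,0,0,0],[-0.58,0.97,0,0,0,0],[-0.58,0.97,0,0,0,0],[-0.58,0.97,0,0,0,0],[-0.58,0.97,0,0,0,0],[0,0,0,0,0,0]]'
cat > capfit.py <<'E'
from h import *
import sys
x,y,tag=float(sys.argv[1]),float(sys.argv[2]),sys.argv[3]
o=bot.observe();print(o["position"],o["tool_rot"],o["clock"])
ft=bot.grab_frame("wrist");cv2.imwrite(f"pics/{tag}.png",ft["pixels"])
c0=proj(ft,[(x,y,.03)])[0]
for th in("cap_one","cap_two"):
  L=bot.trace(ft,th); print(th,[(d["score"],d["point"]) for d in L])
  L=[d for d in L if np.hypot(*(np.array(d["point"])-c0))<30]
  if L:
    p,e=fit([(ft,L[0]["region"])],M["cap"],(x,y)); print("fit",p,e)
    im=ft["pixels"].copy()
    for z in(0,.036):
      q=proj(ft,world([(.03,.022,z),(.03,-.022,z),(-.03,-.022,z),(-.03,.022,z)],*p)); cv2.polylines(im,[np.round(q*16).astype(int)],True,(0,255,0),1,cv2.LINE_AA,4)
    u,v=c0.astype(int); u0=max(0,u-70);v0=max(0,v-70)
    cv2.imwrite(f"pics/{tag}c.png",cv2.resize(im[v0:v0+140,u0:u0+140],None,fx=4,fy=4,interpolation=cv2.INTER_CUBIC)); break
E
python3 capfit.py .5625 -.2085 w8
```

```text
clock: 16.08
position: [0.5111, -0.2102, 0.2036]
tool_rot: [3.141, 0.001, 0.248]
force: [0.3, 0.4, -0.2]
grip_width: 0.0851
[ 0.51107822 -0.21021015  0.20357182] [3.14137189e+00 5.56804091e-04 2.47770888e-01] 16.075
cap_one []
cap_two [(0.94, [295.7, 137.9]), (0.88, [292.4, 21.4]), (0.81, [226.3, 222.7])]
fit [ 0.56280919 -0.2071998   3.22794694] 0.02504100641368312
```

View pics/w8.png

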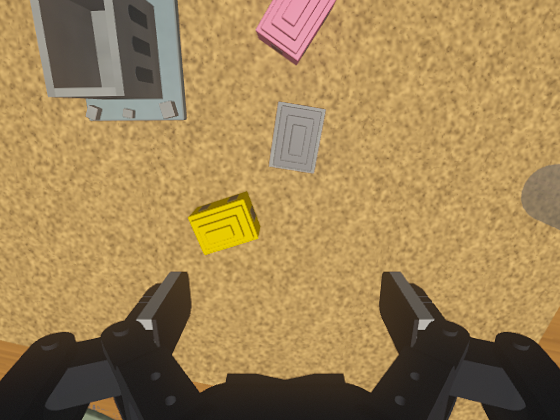

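```bash
ls pics
```

```text
s3.png
s5.png
s6.png
s7.png
scene0.png
top0.png
w1.png
w2.png
w3.png
w3c.png
w4.png
w4c.png
w5.png
w7.png
w8.png
w8c.png
wrist0.png
```

View pics/w8c.png

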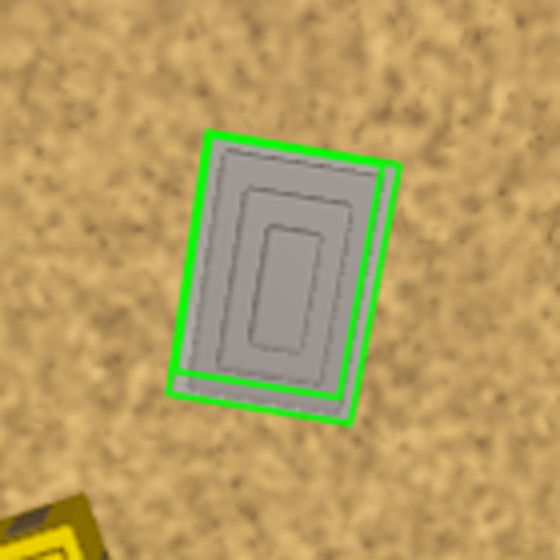

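```bash
python3 -m handwheel '[[0,0,0.4,0,0,0.0257],[0.7,0.02,1,0,0,0],[0.7,0.02,1,0,0,0],[0.67,0.02,1,0,0,0],[0,0,1,0,0,0],[0,0,1,0,0,0],[0,0,0,0,0,0]]'
python3 capfit.py .5628 -.2072 w9
```

```text
clock: 17.1
position: [0.5626, -0.2038, 0.0674]
tool_rot: [-3.14, 0.003, 0.091]
force: [0.1, 0.4, -0.3]
grip_width: 0.0853
[ 0.56259508 -0.20375312  0.0673682 ] [-3.14002296e+00  2.54574099e-03  9.06045992e-02] 17.1
cap_one []
cap_two [(0.96, [290.6, 238.3]), (0.73, [257.9, 53.0]), (0.73, [217.4, 353.3])]
fit [ 0.56297029 -0.20741128  0.08944974] 0.019248863844954833
```

View pics/w9.png

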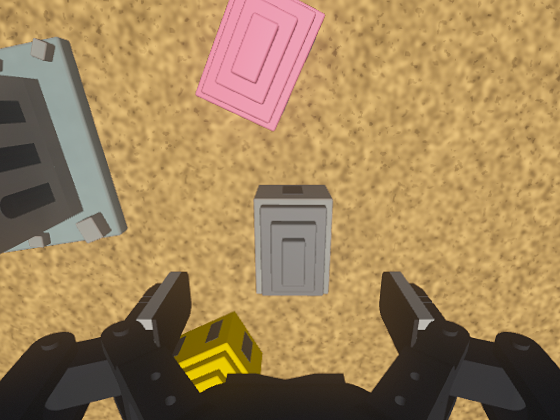

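```bash
python3 -m handwheel '[[0,0.147,0.3,0,0,0],[0,0,1,0,0,0],[0,0,0.7,0,0,0],[0,0,0.4,0,0,0],[0,0,0,0,0,0]]'
python3 -m handwheel '[[0,0,0,0,0,0],[0,0,0,0,0,0],[0,0,0,0,0,0],[0,0,0,0,0,0],[0,0,0,0,0,0],[0,0,0,0,0,0]]' 1 50
```

```text
clock: 17.88
position: [0.5632, -0.2087, 0.0083]
tool_rot: [-3.141, 0.001, 0.089]
force: [-0.3, -0.0, 0.1]
grip_width: 0.0853
clock: 18.62
position: [0.5638, -0.209, 0.0095]
tool_rot: [3.141, -0.001, 0.089]
force: [-1.5, 0.0, 7.5]
grip_width: 0.0432
```

```bash
python3 -m handwheel '[[0,0,-0.5,0,0,0],[0,0,-1,0,0,0],[0,0,-0.7,0,0,0],[0,0,0,0,0,0],[0,0,0,0,0,0]]'
for i in 1 2 3; do python3 -m handwheel '[[0,0,0,0,0,0]]' | grep -E 'force|position'; done
python3 - <<'E'
from h import *
F=[]
for i in range(8):
  f=bot.grab_frame("scene"); F.append(bot.observe()["force"])
print(np.round(F,1).tolist(),np.mean(F,0),bot.observe()["clock"],bot.observe()["joint_efforts"])
cv2.imwrite("pics/s10.png",cv2.resize(f["pixels"][100:260,180:360],None,fx=4,fy=3.5,interpolation=cv2.INTER_CUBIC))
E
```

```text
clock: 19.25
position: [0.5631, -0.2088, 0.0633]
tool_rot: [-3.141, 0.001, 0.089]
force: [0.4, -0.3, -1.7]
grip_width: 0.0435
position: [0.563, -0.2087, 0.063]
force: [0.9, 0.0, -1.6]
position: [0.5632, -0.2087, 0.0632]
force: [0.1, -0.3, -1.3]
position: [0.5633, -0.2088, 0.0635]
force: [-1.0, -0.3, -0.7]
[[0.4, 0.6, -1.6], [0.3, 0.6, -0.6], [0.4, -0.3, -1.6], [-0.0, 0.1, -1.5], [-0.6, -0.1, -0.8], [-0.3, -0.0, -1.7], [-0.5, 0.1, -1.4], [0.0, 0.7, -2.1]] [-0.03083601  0.20273721 -1.40157796] 20.025 [-4.18933589e-03 -9.99234295e+01 -3.77433613e+00 -2.70613754e+01
  1.35990721e-02  2.07787773e-03 -6.05434388e-05]
```

View pics/s10.png

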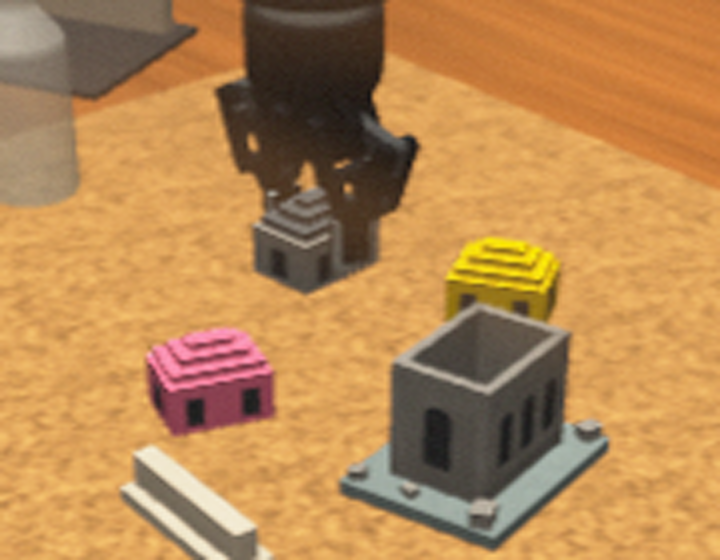

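```bash
python3 -m handwheel '[[0,0,0.7,0,0,0],[0,0,0.9,0,0,0],[0,0,0.4,0,0,0],[0,0,0.15,0,0,0],[0,0,0,0,0,0]]'
python3 -m handwheel '[[0,0,0.04,0,0,0],[0,0,0,0,0,0]]'
```

```text
clock: 20.65
position: [0.5636, -0.2088, 0.0102]
tool_rot: [3.142, -0.0, 0.089]
force: [-0.1, 0.2, 0.0]
grip_width: 0.0434
clock: 20.9
position: [0.5638, -0.209, 0.0096]
tool_rot: [3.141, -0.001, 0.089]
force: [-1.7, 0.4, 3.8]
grip_width: 0.0432
```

```bash
python3 -m handwheel '[[0,0,0,0,0,0],[0,0,0,0,0,0],[0,0,0,0,0,0],[0,0,0,0,0,0],[0,0,-0.6,0,0,0],[0,0,-1,0,0,0],[0,0,-1,0,0,0],[0,0,-1,0,0,0]]' -1
python3 - <<'E'
from h import *
f=bot.grab_frame("scene");cv2.imwrite("pics/s11.png",cv2.resize(f["pixels"][100:260,180:360],None,fx=4,fy=3.5,interpolation=cv2.INTER_CUBIC))
E
python3 -m handwheel '[[-0.3,-1,-1,0,0,0],[-0.3,-1,-1,0,0,0],[-0.3,-1,-1,0,0,0],[-0.3,-1,-1,0,0,0],[-0.3,-1,0,0,0,0],[-0.3,-1,0,0,0,0],[-0.3,-1,0,0,0,0],[-0.3,-1,0,0,0,0]]'
```

```text
clock: 21.9
position: [0.5636, -0.2089, 0.101]
tool_rot: [3.141, -0.001, 0.089]
force: [0.5, -1.2, 0.4]
grip_width: 0.0855
clock: 22.95
position: [0.4856, -0.0142, 0.1999]
tool_rot: [3.141, -0.001, 0.089]
force: [0.5, 0.3, -0.1]
grip_width: 0.0853
```

View pics/s11.png

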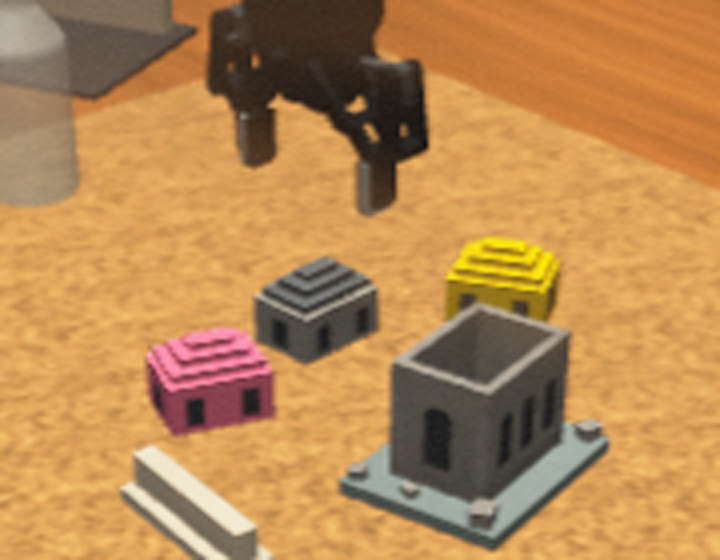

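```bash
python3 -m handwheel '[[-0.3,-0.99,0,0,0,0],[-0.3,-0.99,0,0,0,0],[-0.3,-0.99,0,0,0,0],[-0.3,-0.99,0,0,0,0],[-0.3,-0.99,0,0,0,0],[-0.3,-0.99,0,0,0,0],[-0.3,-0.99,0,0,0,0],[-0.3,-0.99,0,0,0,0]]'
python3 -m handwheel '[[-0.3,-0.99,0,0,0,0],[-0.3,-0.99,0,0,0,0],[0,0,0,0,0,-0.0287],[0,0,0,0,0,-0.0287],[0,0,0,0,0,0]]'
python3 capfit.py .438 .247 w12
```

```text
clock: 23.95
position: [0.4081, 0.1777, 0.1998]
tool_rot: [-3.142, -0.001, 0.089]
force: [-0.5, -0.0, 0.5]
grip_width: 0.0856
clock: 24.58
position: [0.3892, 0.2248, 0.1996]
tool_rot: [3.141, -0.001, 0.449]
force: [1.1, -0.9, -1.0]
grip_width: 0.0854
[0.38924894 0.22477163 0.19962952] [ 3.14148000e+00 -7.01721744e-04  4.48772650e-01] 24.575
cap_one [(0.94, [287.1, 134.0])]
fit [0.43974106 0.24802305 0.44963328] 0.023102356731573126
```

View pics/w12.png

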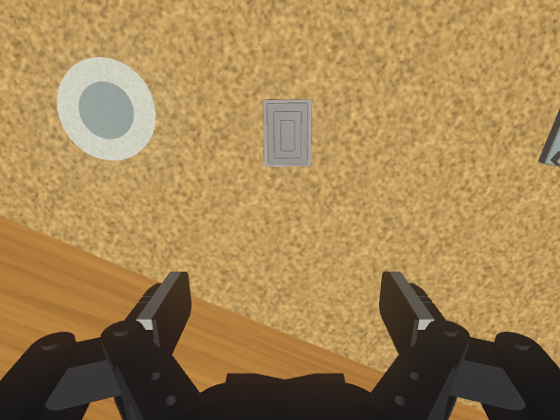

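View pics/w12c.png

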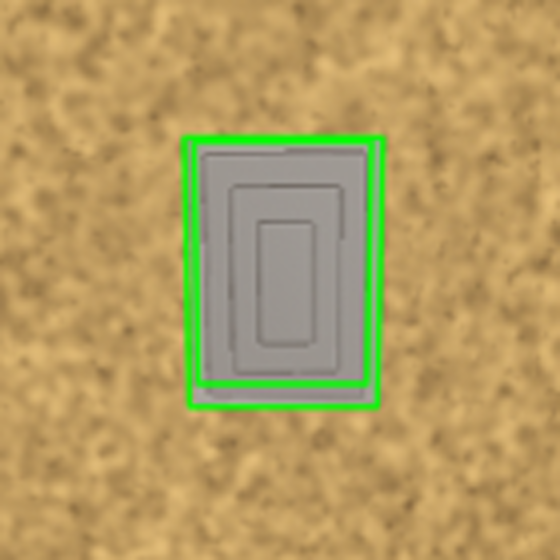

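```bash
python3 -m handwheel '[[0.74,0.013,0.6,0,0,0],[0.74,0.013,1,0,0,0],[0.74,0.013,1,0,0,0],[0,0,1,0,0,0],[0,0,1,0,0,0],[0,0,1,0,0,0],[0,0,0,0,0,0]]'
```

```text
clock: 25.55
position: [0.4388, 0.2477, 0.0581]
tool_rot: [3.141, 0.002, 0.447]
force: [0.1, -0.6, 0.1]
grip_width: 0.0856
```

```bash
python3 -m handwheel '[[0.03,0,0.8,0,0,0],[0,0,0.8,0,0,0],[0,0,0.4,0,0,0],[0,0,0,0,0,0]]'
python3 -m handwheel '[[0,0,0,0,0,0],[0,0,0,0,0,0],[0,0,0,0,0,0],[0,0,0,0,0,0],[0,0,0,0,0,0],[0,0,0,0,0,0]]' 1 60
python3 -m handwheel '[[0,0,-0.5,0,0,0],[0,0,-1,0,0,0],[0,0,-1,0,0,0],[0,0,-0.5,0,0,0],[0,0,0,0,0,0],[0,0,0,0,0,0]]'
python3 - <<'E'
from h import *
F=[]
for i in range(8):
  f=bot.grab_frame(["scene","wrist"][i%2]); F.append(bot.observe()["force"][2])
  cv2.imwrite(f"pics/x13_{i%2}.png",f["pixels"])
print(np.round(F,1).tolist(),np.mean(F,0),bot.observe()["clock"])
E
```

```text
clock: 26.05
position: [0.4403, 0.2485, 0.0094]
tool_rot: [3.141, 0.0, 0.449]
force: [-1.4, 0.7, -0.2]
grip_width: 0.0856
clock: 26.8
position: [0.4406, 0.2484, 0.0098]
tool_rot: [3.141, -0.001, 0.449]
force: [-1.2, -2.4, 13.3]
grip_width: 0.0429
clock: 27.55
position: [0.4399, 0.2482, 0.0834]
tool_rot: [3.141, 0.001, 0.45]
force: [0.1, -0.4, -4.2]
grip_width: 0.0428
[-3.2, -4.4, -3.3, -4.6, -4.8, -3.8, -3.8, -3.7] -3.9269846943664173 27.95
```

View pics/x13_1.png

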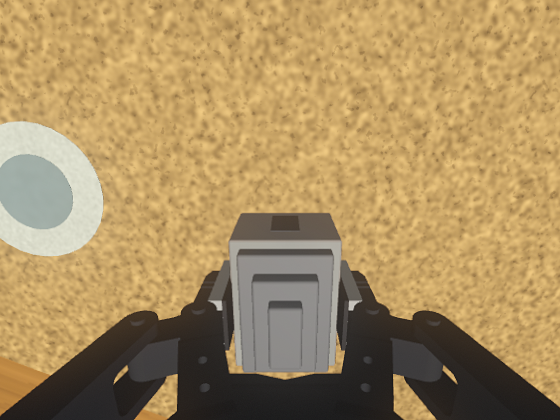

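```bash
python3 -m handwheel '[[0,0,-0.7,0,0,0.0159],[0,0,-1,0,0,0.0159],[0,0,-1,0,0,0],[0.1,0.5,-0.6,0,0,0],[0.25,0.97,0,0,0,0],[0.25,0.97,0,0,0,0],[0.25,0.97,0,0,0,0],[0.25,0.97,0,0,0,0]]'
python3 -m handwheel '[[0.25,0.97,0,0,0,0],[0.25,0.97,0,0,0,0],[0.25,0.97,0,0,0,0],[0.25,0.97,0,0,0,0],[0.25,0.97,0,0,0,0],[0.25,0.97,0,0,0,0],[0.25,0.97,0,0,0,0],[0,0,0,0,0,0]]'
```

```text
clock: 28.95
position: [0.4942, 0.1484, 0.1665]
tool_rot: [3.142, 0.0, 0.25]
force: [0.6, -0.8, -4.5]
grip_width: 0.0425
clock: 29.95
position: [0.5787, -0.0065, 0.1662]
tool_rot: [3.141, 0.0, 0.247]
force: [-0.0, 0.7, -3.9]
grip_width: 0.0429
```

```bash
python3 -m handwheel '[[0.22,0.66,0.2,0,0,0],[0.22,0.66,0.2,0,0,0],[0,0,0,0,0,0],[0,0,0,0,0,0],[0,0,0,0,0,0]]'
python3 - <<'E'
from h import *
o=bot.observe();print(o["position"],o["qd"].round(3),o["clock"])
fs=bot.grab_frame("scene");ft=bot.grab_frame("top")
cv2.imwrite("pics/s14.png",cv2.resize(fs["pixels"][100:260,180:360],None,fx=4,fy=3.5,interpolation=cv2.INTER_CUBIC))
for f,n in((fs,"s"),(ft,"t")):
  for th,mod,p0,z in(("cap_one","cap",(.5975,-.0357),.145),("cap_two","cap",(.5628,-.2072),0),("storey","storey",(.5973,-.0357),.012)):
    c=proj(f,[(p0[0],p0[1],z+.03)])[0]
    L=[d for d in bot.trace(f,th) if np.hypot(*(np.array(d["point"])-c))<30]
    if L: print(n,th,L[0]["score"],L[0]["point"],c,fit([(f,L[0]["region"])],M[mod],p0,z=z,yaws=[.09 if th=="cap_two" else .25]))
E
```

```text
clock: 30.58
position: [0.5971, -0.0333, 0.1567]
tool_rot: [-3.141, -0.0, 0.251]
force: [0.7, -0.7, -3.8]
grip_width: 0.0427
[ 0.59709784 -0.03329743  0.15665598] [-0.002 -0.001  0.003 -0.002 -0.002  0.    -0.001] 30.575
s cap_one 0.56 [304.7, 163.4] [301.79753766 162.64265028] (array([ 0.60110345, -0.04128011,  0.72812074]), np.float64(0.18516038575267602))
s cap_two 0.63 [258.3, 190.0] [259.04788452 185.08556613] (array([ 0.56525423, -0.20778679,  0.16101245]), np.float64(0.08206458873917544))
s storey 0.84 [300.0, 214.0] [299.29894233 218.53453427] (array([ 0.59824995, -0.03605223,  0.26034957]), np.float64(0.028609226436843826))
t cap_two 0.87 [307.6, 221.4] [304.16745584 220.43376222] (array([ 0.56136611, -0.20931485,  0.10430408]), np.float64(0.06088919482517763))
```

View pics/s14.png

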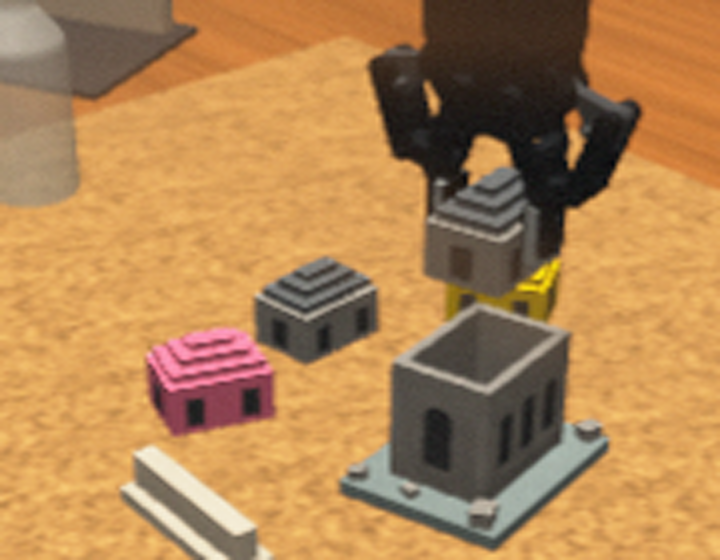

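```bash
python3 -c "
from workcell import bot
print(bot.job_done())"
```

```text
the job is handed in; nothing more can be done
None
```

I finished the tower and handed the job in at about 30.7 s of the 72 s; no verdict was reported.

- **Storey:** It is seated on both pegs and released. Its pose fits the base to about 1 mm, and the pegs showed through its floor holes. I pressed it down with about 21 N before letting go.
- **Caps:** The grey cap nearest the pink and yellow look-alikes read about 1.4 N (roughly 0.15 kg), so it is the lighter one. I put it back upright about 1 mm from where it stood. The other grey cap read about 3.9 N (roughly 0.4 kg).
- **Final hold:** The heavier cap is gripped level with the arm at rest. It is about 2.5 mm from the tower axis, and its underside is about 55 mm above the storey's top by the arm's position reading.
- **Checks that disagreed:** The last scene-camera fit of the held cap was poor because the fingers partly hide it. It gave a wrong yaw, though its position was within about 7 mm, so I relied on the arm's position reading and the picture. The overhead camera could not find the storey or held cap under the gripper at the end.
- **Paint pot, barricade and bottle:** I kept the arm well clear of all three, but did not re-measure their positions at the end.

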